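Unstack the garnish tins into their cold bases

ROBOT

A 7-joint arm with a two-finger parallel gripper is mounted at the origin on a cart in front of the work surface, level with it; the furniture and walls round the work are solid. World frame = base frame: x ahead of the robot, y to its left, z up, the work surface at z = 0. Lengths are in m, angles in rad, forces in N, time in s.
With the tool pointing down it reaches from about 0.4 to 0.85 m from the base axis. Payload 10.4 kg.
Tool frame: the origin (TCP) lies midway between the tips of the shut fingers; the grasp point (between the pads) lies 19 mm behind it; z points along the fingers, y is the line along which they close (so a half turn about z gives the same grasp; the last joint's range is limited). The gripper opens to 85 mm and grips with 20 to 120 N. Pads are 22 mm wide; open, the fingers measure 114 mm over their backs; the gripper's body (76 mm by 85 mm) begins 54 mm behind the grasp point. The pads swing forward as they close: fully open they stand 13 mm farther back than shut.
Start: joints at [-1.198, 0.332, -0.065, 1.46, 0.022, 1.35, -0.088], TCP at [0.241, 0.577, 0.231] pointing down, gripper open.
Joint ranges: [-2.6, 2.6], [-0.5, 2.12], [-1.47, 1.34], [0.16, 2.42], [-1.27, 4.41], [0.06, 2.06], [-2.6, 2.6]. Speed limits (rad/s): [2.22, 2.22, 2.79, 2.79, 3.14, 3.14, 3.14].

INTERFACE

Orientations are given as a unit quaternion [x, y, z, w].
In Python, from workcell import robot gives the robot as it stands.
- The arm moves only by the shell command python3 -m crank 'ROWS' [FORCE]. ROWS is JSON, a list of rows, each a list of 7 numbers: the shift along the tool's x, y, z in cm, then the turn, a rotation vector about the tool's x, y, z in rad, then the finger opening in cm, from 0 to 8.54. In form: [[dx, dy, dz, ax, ay, az, grip], ...]. A call has 1 to 20 rows; each row shifts and turns the commanded pose from where the row before left it, along the tool's axes as they then stand; what a row does not reach is not made up. A row lasts 1/10 s, in which the tool goes at most 50 mm and 8.59 degrees, less where a joint would pass 70% of its speed; a pose out of reach is approached as far as the arm can. A call is refused whole if a number of a shift passes 5 or a number of a turn 0.15, either way. A call with a gripper value outside its range is refused whole. The fingers move at their own pace and stop on an object; FORCE is the grip in N (left out, the last holds). Time passes only in rows, so rows that do not move let the fingers close. It gives the time, the measured TCP pose, the force, the opening and the grip force at its end, in the units of the state.
- robot.get_state(): the state, without advancing time (a new reading comes with each control period).
- robot.camera(name): name is "side" or "top"; returns (picture, depth): 400x640x3 uint8, red, green, blue; 400x640 float32, m along the optical axis (not along the pixel's ray), 0 where there is no reading.
- robot.camera_model(name): a dict with "intrinsics" (3x3 intrinsics, pixels), "distortion" ([k1, k2, p1, p2, k3] as OpenCV has them; the pictures are not rectified), "position" and "rotation" of the camera in the world. Camera axes: x right, y down, z forward; pixel columns grow to the right and rows downward; lengths in m; the calibration is good to about 2 mm. A picture is of the moment at which its call begins. camera_model takes no time and is no camera call.
- robot.close_job(): hands the job in; it is judged then, once.
Trained networks look in the newest picture that a camera, given by its name, has taken for a name from the list of things; names that differ only in an ending like _2 or _b are one class to them, and where a whole thing is asked for, a point or a joint stands for the part that bears it (a point fixed in the world has none). Each returns a list of dicts, best first, with "score" (0 to 1); they miss things now and then, are a little off and sometimes report something else, mostly with a low value. They report only what shows in the picture. A call takes as long as a camera call. They do not tell look-alikes from the thing itself.
- robot.trace(camera, query): "region" (400x640 bool, what is visible of it) and "at" ([column, row] in pixels, amid what is visible of it).
The state is a dict: "time": time; "joint_pos": joint angles; "qd": joint speeds; "tau": joint torques, N m; "ee_pos": TCP position; "tool_rot": TCP orientation; "force": force on the tool from outside, world axes, zero at the start; "moment": the same for the moment, N m; "gripper_width": opening from 0.0 (shut) to 1.0 (fully open); "grasp_force": force on a finger pad.
Only numpy, scipy, OpenCV 4.12 (cv2) and the standard library are available. Lean on these libraries where they do the work, as an engineer would, in place of code of your own. Each camera call takes 0.05 s, during which the arm holds its last target. There are 200 camera calls.

TASK

Take the stack of four closed steel tins apart from the top down and set each tin, before you take the next, in the cold base that fits its size, lying flat on the floor of the recess. Keep the tins upright, and leave the salt shaker and the garlic where they are.

Things in the scene. Friction and masses are not known exactly. Their poses are not given: they have to be found in the camera images.
- large_tin: The largest of four closed flat-topped stainless steel tins, loose, at the start at the bottom of the stack, on the worktop. A plain box 66 mm wide (its x) x 156 mm long (its y) x 48 mm high; origin at the centre of its underside, z up. Rigid, the lid does not come off; under 0.6 kg. It is gripped across its width. In the stack each tin lies on the one below, turned from it by up to 0.1 rad and off its centre by up to 4 mm along it.
- medium_tin: The second largest of four closed flat-topped stainless steel tins, loose, at the start second from the bottom. A plain box 62 mm wide (its x) x 124 mm long (its y) x 48 mm high; origin at the centre of its underside, z up. Rigid, the lid does not come off; under 0.6 kg. It is gripped across its width. In the stack each tin lies on the one below, turned from it by up to 0.1 rad and off its centre by up to 4 mm along it.
- small_tin: The second smallest of four closed flat-topped stainless steel tins, loose, at the start third from the bottom. A plain box 58 mm wide (its x) x 94 mm long (its y) x 48 mm high; origin at the centre of its underside, z up. Rigid, the lid does not come off; under 0.6 kg. It is gripped across its width. In the stack each tin lies on the one below, turned from it by up to 0.1 rad and off its centre by up to 4 mm along it.
- mini_tin: The smallest of four closed flat-topped stainless steel tins, loose, at the start on top of the stack. A plain box 52 mm wide (its x) x 68 mm long (its y) x 48 mm high; origin at the centre of its underside, z up. Rigid, the lid does not come off; under 0.6 kg. It is gripped across its width. In the stack each tin lies on the one below, turned from it by up to 0.1 rad and off its centre by up to 4 mm along it.
- large_base: The cold base for the largest tin: a fixed shallow grey tray with an upright rim, 86 mm (its x) x 176 mm (its y) outside, with a recess of 78 x 168 mm inside, so 6 mm of play on every side of its tin. The rim is 4 mm thick and 14 mm high above the worktop; the steel floor of the recess lies 5 mm above the worktop. Origin on the worktop (z = 0) under the centre of the recess, z up.
- medium_base: The cold base for the second largest tin: a fixed shallow grey tray with an upright rim, 82 mm (its x) x 144 mm (its y) outside, with a recess of 74 x 136 mm inside, so 6 mm of play on every side of its tin. The rim is 4 mm thick and 14 mm high above the worktop; the steel floor of the recess lies 5 mm above the worktop. Origin on the worktop (z = 0) under the centre of the recess, z up.
- small_base: The cold base for the second smallest tin: a fixed shallow grey tray with an upright rim, 78 mm (its x) x 114 mm (its y) outside, with a recess of 70 x 106 mm inside, so 6 mm of play on every side of its tin. The rim is 4 mm thick and 14 mm high above the worktop; the steel floor of the recess lies 5 mm above the worktop. Origin on the worktop (z = 0) under the centre of the recess, z up.
- mini_base: The cold base for the smallest tin: a fixed shallow grey tray with an upright rim, 72 mm (its x) x 88 mm (its y) outside, with a recess of 64 x 80 mm inside, so 6 mm of play on every side of its tin. The rim is 4 mm thick and 14 mm high above the worktop; the steel floor of the recess lies 5 mm above the worktop. Origin on the worktop (z = 0) under the centre of the recess, z up.
- salt_shaker: Small salt shaker standing upright on the worktop, 44 mm across and 90 mm high, loose. Origin at the centre of its underside. A bystander: not to be moved.
- garlic: A head of garlic lying on the worktop, about 60 mm across and 58 mm high, loose. Origin at the centre of its underside. A bystander: not to be moved.
Mind the look-alikes: they are no part of the job. What is shaped like the mini_tin but blue is not meant.

How it is judged:
On the way, in this order (a step that is already met when the one before it is completed fails the run):
1. the smallest tin lies in its own base (horizontal distance between mini_tin and mini_base below 0.01 m and z of mini_tin in the frame of mini_base between 0.002 and 0.008 m and angle between the y axis of mini_tin and the y axis of mini_base, either way round below 0.25 rad and angle between mini_tin's own z axis and vertical below 0.06 rad and linear speed of mini_tin below 0.02 m/s), for 0.2 s.
2. the second smallest tin lies in its own base (horizontal distance between small_tin and small_base below 0.01 m and z of small_tin in the frame of small_base between 0.002 and 0.008 m and angle between the y axis of small_tin and the y axis of small_base, either way round below 0.25 rad and angle between small_tin's own z axis and vertical below 0.06 rad and linear speed of small_tin below 0.02 m/s), for 0.2 s.
3. the second largest tin lies in its own base (horizontal distance between medium_tin and medium_base below 0.01 m and z of medium_tin in the frame of medium_base between 0.002 and 0.008 m and angle between the y axis of medium_tin and the y axis of medium_base, either way round below 0.25 rad and angle between medium_tin's own z axis and vertical below 0.06 rad and linear speed of medium_tin below 0.02 m/s), for 0.2 s.
4. the largest tin lies in its own base (horizontal distance between large_tin and large_base below 0.01 m and z of large_tin in the frame of large_base between 0.002 and 0.008 m and angle between the y axis of large_tin and the y axis of large_base, either way round below 0.25 rad and angle between large_tin's own z axis and vertical below 0.06 rad and linear speed of large_tin below 0.02 m/s), for 0.2 s.
At the end, for the whole second after the job is handed in: Each of the four tins rests flat (within 0.06 rad of level) on the floor of its own base (underside 2 to 8 mm above the worktop), within 10 mm of its centre and 0.25 rad of its long direction, slower than 0.02 m/s; salt shaker and garlic within 30 mm of where they stood (all of step 1 and all of step 2 and all of step 3 and all of step 4 and distance of each of salt_shaker, garlic from where it was at the start of the episode below 0.03 m); the robot touches nothing.
It fails at once if a tin is tipped by more than 0.6 rad (angle between any of mini_tin, small_tin, medium_tin, large_tin's own z axis and vertical above 0.6 rad).
It fails at once if the salt shaker or the garlic is moved by more than 30 mm (distance of any of salt_shaker, garlic from where it was at the start of the episode above 0.03 m).
It also fails if it takes over 104 s, if anything falls off the work surface, if the arm or the gripper's body presses on something with over 40 N, if the wrist force passes 120 N, or if a joint passes its speed limit or range.

## Working session

There is one attempt and no reset: what is moved stays moved. The work goes in short steps, Python scripts to look and compute and a shell command to move; the robot and the scene stay as the last step left them, time stands still between calls to the robot, and variables do not carry over. Pictures are saved under pics/ and viewed, at most 14 in all, crops included, and the job is handed in when it is done.

```bash
ls; mkdir -p pics
python3 - <<'E'
from workcell import robot
import cv2
for n in("top","side"):
    p,d=robot.camera(n); cv2.imwrite(f"pics/{n}0.png",p[:,:,::-1])
    m=robot.camera_model(n); print(n,m)
s=robot.get_state();print(s)
E
```

```text
pics
top {'intrinsics': array([[376.31493417,   0.        , 319.26097849],
       [  0.        , 376.31493417, 196.93188   ],
       [  0.        ,   0.        ,   1.        ]]), 'distortion': array([0.00102111, 0.        , 0.        , 0.        , 0.        ]), 'position': array([0.32300061, 0.0501332 , 1.29858344]), 'rotation': array([-0.6950989 ,  0.71228852, -0.07343411,  0.06395318])}
side {'intrinsics': array([[388.04243616,   0.        , 321.67619409],
       [  0.        , 388.04243616, 195.5565757 ],
       [  0.        ,   0.        ,   1.        ]]), 'distortion': array([-0.02326555,  0.        ,  0.        ,  0.        ,  0.        ]), 'position': array([0.41082138, 1.0305553 , 0.72754688]), 'rotation': array([-0.06230927,  0.87214298, -0.48447306,  0.02774937])}
{'time': 0.1, 'joint_pos': array([-1.19759584,  0.33278503, -0.06469117,  1.46085952,  0.02159765,
        1.34990916, -0.08851528]), 'qd': array([-0.00123583, -0.00111649, -0.00083352, -0.00154683,  0.00041949,
        0.00092787,  0.00071702]), 'tau': array([ 1.90137340e-03, -6.26743340e+01,  4.94736247e-02, -3.92425990e+01,
        1.63624930e-02,  6.98077594e-03, -5.51364462e-05]), 'ee_pos': array([0.24084316, 0.57636358, 0.23060919]), 'tool_rot': array([ 1.96613348e-01,  9.80480898e-01, -6.25667548e-04, -9.54234412e-05]), 'force': array([ 0.18794053, -0.26585151, -1.0839774 ]), 'moment': array([-0.01274525, -0.01316897, -0.01832577]), 'grasp_force': 0.0, 'gripper_width': 0.9995510342563942}
```

View pics/top0.png

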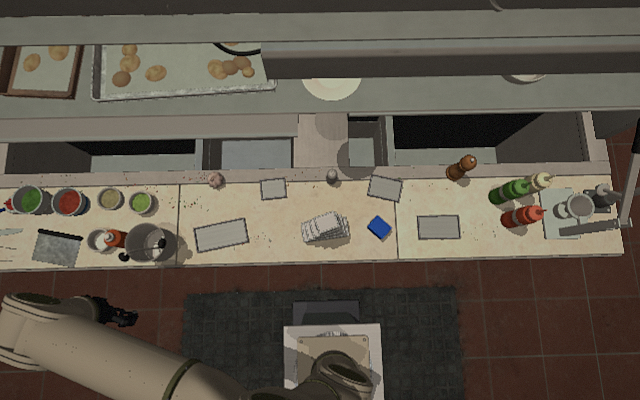

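View pics/side0.png

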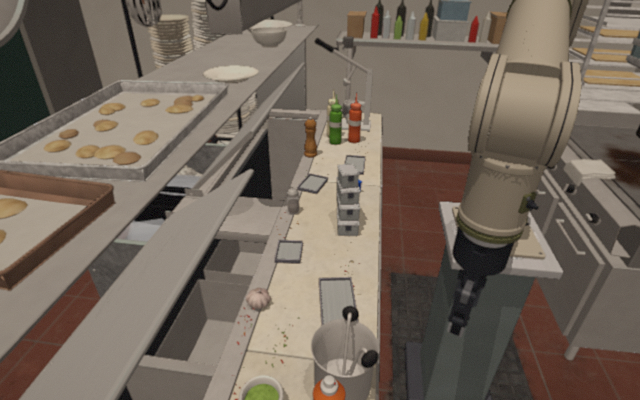

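The top view shows the silver stack at (325,227), which is the target. The blue look-alike is at (379,228). The bases are large (221,235), mini (273,188), small (384,188) and medium (438,227). The salt shaker is at (332,176) and the garlic at (215,180).

```bash
cat > h.py <<'E'
from workcell import robot
import numpy as np,cv2
from scipy.spatial.transform import Rotation as R
def rays(n,px):
    m=robot.camera_model(n)
    u=cv2.undistortPoints(np.asarray(px,float).reshape(-1,1,2),m["intrinsics"],m["distortion"]).reshape(-1,2)
    return m["position"],R.from_quat(m["rotation"]).apply(np.c_[u,np.ones(len(u))])
def at_z(n,px,z):
    o,r=rays(n,px); return o+r*((z-o[2])/r[:,2])[:,None]
def cloud(n,d,mask):
    v,u=np.nonzero(mask&(d>0)); o,r=rays(n,np.c_[u,v]); return o+r*d[v,u][:,None]
def rect(xy):
    c,(a,b),t=cv2.minAreaRect(xy.astype(np.float32))
    bp=cv2.boxPoints((c,(a,b),t)); e=[bp[1]-bp[0],bp[2]-bp[1]]
    l=max(e,key=np.linalg.norm); y=np.arctan2(l[1],l[0])%np.pi
    return np.array(c),sorted((a,b)),y     # yaw = direction of long side in world
E
cat > l.py <<'E'
from h import *
import sys
n="top"; p,d=robot.camera(n)
np.set_printoptions(precision=4,suppress=True)
for q in sys.argv[1:]:
    for r in robot.trace(n,q)[:3]:
        m=r["region"]; P=cloud(n,d,m); z=np.percentile(P[:,2],[5,50,98])
        c,s,y=rect(at_z(n,np.argwhere(m)[:,::-1],z[1])[:,:2])
        print(q,round(r["score"],2),r["at"],m.sum(),"z",z,"c",c,"size",np.round(s,3),"yaw",round(y,3))
P=cloud(n,d,np.ones(d.shape,bool))
if "mini_base" in sys.argv:
    for x0 in np.arange(0.3,1.1,0.05):
        print(round(x0,2),[round(float(np.max(P[(abs(P[:,0]-x0-.025)<.025)&(abs(P[:,1]-y0)<.05),2],initial=-9)),2) for y0 in np.arange(-.5,.6,.1)])
E
python3 l.py mini_base small_base medium_base large_base mini_tin small_tin medium_tin large_tin salt_shaker garlic
```

```text
mini_base 0.73 [272.0, 189.3] 578 z [0.001  0.0065 0.0181] c [0.612  0.1911] size [0.083 0.091] yaw 1.576
small_base 0.85 [384.4, 186.5] 729 z [0.0021 0.0074 0.0184] c [ 0.608  -0.2028] size [0.082 0.117] yaw 1.324
medium_base 0.55 [436.7, 223.7] 1015 z [0.0025 0.0073 0.0185] c [ 0.464  -0.3798] size [0.084 0.148] yaw 1.58
large_base 0.85 [220.2, 233.0] 1284 z [0.002  0.0066 0.0168] c [0.4565 0.3696] size [0.088 0.179] yaw 1.766
mini_tin 0.84 [323.1, 220.1] 425 z [0.149  0.1922 0.1969] c [0.4646 0.0142] size [0.057 0.068] yaw 1.868
mini_tin 0.77 [380.1, 225.7] 355 z [0.0108 0.0482 0.0534] c [ 0.4625 -0.1651] size [0.06  0.068] yaw 0.747
small_tin 0.51 [314.9, 226.5] 115 z [0.1405 0.1447 0.1746] c [0.4447 0.0286] size [0.047 0.093] yaw 1.177
medium_tin 0.55 [327.7, 235.4] 166 z [0.0751 0.096  0.101 ] c [0.46   0.0169] size [0.059 0.12 ] yaw 1.751
large_tin 0.82 [303.3, 232.7] 124 z [0.0454 0.0488 0.0522] c [0.4602 0.0153] size [0.061 0.152] yaw 1.69
salt_shaker 0.74 [331.1, 173.3] 137 z [0.0357 0.0788 0.0928] c [ 0.6336 -0.0138] size [0.034 0.048] yaw 3.112
garlic 0.66 [213.0, 178.7] 
[... 549 characters left out ...]
0.09, 0.02, 0.02, 0.01, 0.06, 0.01]
0.65 [0.45, 0.45, 0.45, 0.45, 0.45, 0.45, 0.45, 0.45, 0.45, 0.45, 0.45]
0.7 [0.73, 0.73, 0.73, 0.73, 0.72, 0.73, 0.72, 0.72, 0.72, 0.72, 0.73]
0.75 [0.74, 0.74, 0.75, 0.76, 0.75, 0.75, 0.75, 0.76, 0.76, 0.76, 0.76]
0.8 [-9.0, -9.0, -0.12, -0.12, 0.01, 0.01, 0.17, 0.46, 0.67, 0.64, 0.46]
0.85 [-0.72, -0.72, -0.12, -0.12, 0.01, 0.01, 0.01, 0.45, 0.45, 0.44, 0.46]
0.9 [-0.71, -0.71, -0.12, -0.12, -0.19, -9.0, -0.3, -0.36, -0.36, -0.36, -0.26]
0.95 [-0.25, -0.26, -0.26, -0.19, -0.24, -9.0, -0.51, 0.44, 0.44, -9.0, 0.44]
1.0 [-9.0, -9.0, -9.0, -9.0, -9.0, -9.0, -9.0, -9.0, -9.0, -9.0, -9.0]
1.05 [-9.0, -9.0, -9.0, -9.0, -9.0, -9.0, -9.0, -9.0, -9.0, -9.0, -9.0]
```

Run:
```python
from h import *
np.set_printoptions(precision=4,suppress=True)
n="side"; p,d=robot.camera(n)
for q in "mini_base small_base medium_base large_base mini_tin".split():
    for r in robot.trace(n,q)[:2]:
        m=r["region"]; z=.193 if q=="mini_tin" else .0065
        mm=m
        if q=="mini_tin":
            v,u=np.nonzero(m&(d>0));o,ry=rays(n,np.c_[u,v]);P=o+ry*d[v,u][:,None];k=P[:,2]>.187;px=np.c_[u,v][k]
        else: px=np.argwhere(m)[:,::-1]
        if len(px)<5: continue
        c,s,y=rect(at_z(n,px,z)[:,:2]); print(q,round(r["score"],2),r["at"],"c",c,"size",np.round(s,3),"yaw",round(y,3))
p,_=robot.camera("top")
r=[x for x in robot.trace("top","mini_base")][0]["region"]
t=robot.trace("top","mini_tin")[0]["region"]
q=p.copy()
for m in(r,t):
    cs,_=cv2.findContours(m.astype(np.uint8),0,2); 
cr=p[165:255,255:405]; cv2.imwrite("pics/c1.png",cv2.resize(cr,None,fx=5,fy=5,interpolation=cv2.INTER_NEAREST)[:,:,::-1])
```

```text
mini_base 0.91 [287.2, 251.3] c [0.6125 0.1943] size [0.074 0.103] yaw 1.679
small_base 0.75 [311.4, 181.7] c [ 0.6067 -0.2012] size [0.089 0.136] yaw 1.325
small_base 0.25 [357.5, 161.1] c [ 0.4618 -0.378 ] size [0.079 0.166] yaw 1.614
medium_base 0.61 [355.1, 165.1] c [ 0.4611 -0.3737] size [0.078 0.158] yaw 1.614
large_base 0.83 [333.1, 295.7] c [0.4572 0.3518] size [0.088 0.154] yaw 1.713
mini_tin 0.64 [346.9, 174.4] c [0.4658 0.0233] size [0.051 0.072] yaw 1.936
```

View pics/c1.png

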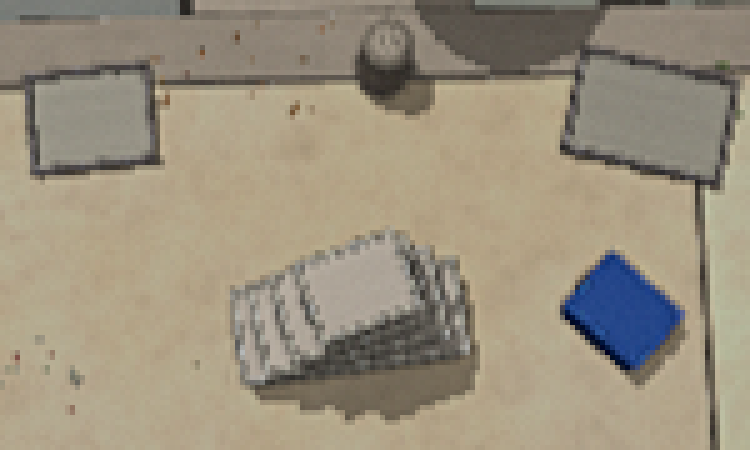

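The crop confirms it. The mini tin, silver and on top of the stack, is at crop (360,285), and the blue box at (623,310) is the look-alike. The mini base (93,120) and small base (650,118) have dark rims, which I'll fit precisely.

```bash
cat >> h.py <<'E'
from scipy.optimize import minimize
def proj(n,P):
    m=robot.camera_model(n); Ri=R.from_quat(m["rotation"]).inv()
    return cv2.projectPoints(Ri.apply(P-m["position"]).reshape(-1,1,3),np.zeros(3),np.zeros(3),m["intrinsics"],m["distortion"])[0].reshape(-1,2).astype(np.float32)
def loop(a,b,k=60):  # rectangle outline, half sizes
    t=np.linspace(-1,1,k); return np.r_[np.c_[0*t+a,t*b],np.c_[0*t-a,t*b],np.c_[t*a,0*t+b],np.c_[t*a,0*t-b]]
def put(L,q,z):
    c,s=np.cos(q[2]),np.sin(q[2]); return np.c_[L@np.array([[c,s],[-s,c]])+q[:2],np.full(len(L),z)]
def smp(g,n,P):
    u=proj(n,P); return cv2.remap(g,u[None,:,0].copy(),u[None,:,1].copy(),1)[0]
def fitbase(imgs,w,l,q0):   # q: x,y,yaw of base x axis
    def cost(q):
        s=0
        for n,g in imgs.items():
            ring=smp(g,n,put(loop(w/2-.002,l/2-.002),q,.014)).mean()
            fl=smp(g,n,put(loop(w/2-.011,l/2-.011),q,.005)).mean()
            ou=smp(g,n,put(loop(w/2+.006,l/2+.006),q,0)).mean()
            s+=2*ring-fl-ou
        return s/100
    best=min((minimize(cost,np.array(q0)+[a,b,c],method="Nelder-Mead",options=dict(initial_simplex=np.array(q0)+[a,b,c]+np.array([[0,0,0],[.006,0,0],[0,.006,0],[0,0,.08]]))) for a in(-.004,.004) for b in(-.004,.004) for c in(-.05,.05)),key=lambda r:r.fun)
    return best.x,best.fun
def fittin(d,zt,w,l,n="top"):
    m=np.zeros(d.shape,bool); v,u=np.nonzero(d>0); o,r=rays(n,np.c_[u,v]); P=o+r*d[v,u][:,None]
    k=(abs(P[:,2]-zt)<.015)&(abs(P[:,0]-.464)<.09)&(abs(P[:,1]-.016)<.11)
    px=np.c_[u,v][k]; return rect(at_z(n,px,zt)[:,:2]),k.sum(),np.median(P[k,2])
E
python3 - <<'E'
from h import *
np.set_printoptions(precision=4,suppress=True)
G={};D={}
for n in("top","side"):
    p,D[n]=robot.camera(n); G[n]=cv2.cvtColor(p,cv2.COLOR_RGB2GRAY).astype(np.float32)
B=dict(mini=(.072,.088,(.613,.192,.08)),small=(.078,.114,(.608,-.202,-.247)),medium=(.082,.144,(.463,-.378,.02)),large=(.086,.176,(.4565,.369,.19)))
for k,(w,l,q) in B.items():
    for ns in(("top",),("side",),("top","side")):
        x,f=fitbase({n:G[n] for n in ns},w,l,q); print(k,ns,x,round(f,3))
for n in("top","side"):
    print(fittin(D[n],.192,.052,.068,n))
E
```

```text
mini ('top',) [0.6105 0.1902 0.0842] -1.396Traceback (most recent call last):
  File "<stdin>", line 9, in <module>
  File "h.py", line 36, in fitbase
    best=min((minimize(cost,np.array(q0)+[a,b,c],method="Nelder-Mead",options=dict(initial_simplex=np.array(q0)+[a,b,c]+np.array([[0,0,0],[.006,0,0],[0,.006,0],[0,0,.08]]))) for a in(-.004,.004) for b in(-.004,.004) for c in(-.05,.05)),key=lambda r:r.fun)
  File "h.py", line 36, in <genexpr>
    best=min((minimize(cost,np.array(q0)+[a,b,c],method="Nelder-Mead",options=dict(initial_simplex=np.array(q0)+[a,b,c]+np.array([[0,0,0],[.006,0,0],[0,.006,0],[0,0,.08]]))) for a in(-.004,.004) for b in(-.004,.004) for c in(-.05,.05)),key=lambda r:r.fun)
              ~~~~~~~~^^^^^^^^^^^^^^^^^^^^^^^^^^^^^^^^^^^^^^^^^^^^^^^^^^^^^^^^^^^^^^^^^^^^^^^^^^^^^^^^^^^^^^^^^^^^^^^^^^^^^^^^^^^^^^^^^^^^^^^^^^^^^^^^^^^^^^^^^^^^^^^^^^^^^^^
    res = _minimize_neldermead(fun, x0, args, callback, bounds=bounds,
                               **options)
    fxc = func(xc)
    fx = function(np.copy(x), *(wrapper_args + args))
  File "h.py", line 32, in cost
    fl=smp(g,n,put(loop(w/2-.011,l/2-.011),q,.005)).mean()
       ~~~^^^^^^^^^^^^^^^^^^^^^^^^^^^^^^^^^^^^^^^^^
  File "h.py", line 26, in smp
    u=proj(n,P); return cv2.remap(g,u[None,:,0].copy(),u[None,:,1].copy(),1)[0]
  File "h.py", line 19, in proj
    m=robot.camera_model(n); Ri=R.from_quat(m["rotation"]).inv()
ValueError: time passes only in moves, steps and waits
```

```bash
sed -i 's/^def rays/import functools\ncm=functools.cache(lambda n: robot.camera_model(n))\ndef rays/; s/m=robot.camera_model(n)/m=cm(n)/' h.py
cat > b.py <<'E'
from h import *
np.set_printoptions(precision=4,suppress=True)
G={};D={}
for n in("top","side"):
    p,D[n]=robot.camera(n); G[n]=cv2.cvtColor(p,cv2.COLOR_RGB2GRAY).astype(np.float32)
B=dict(mini=(.072,.088,(.613,.192,.08)),small=(.078,.114,(.608,-.202,-.247)),medium=(.082,.144,(.463,-.378,.02)),large=(.086,.176,(.4565,.369,.19)))
for k,(w,l,q) in B.items():
    for ns in(("top",),("side",),("top","side")):
        x,f=fitbase({n:G[n] for n in ns},w,l,q); print(k,ns,x,round(f,3))
for n in("top","side"):
    print(fittin(D[n],.192,.052,.068,n))
print(robot.get_state()["time"])
E
python3 b.py
```

```text
mini ('top',) [0.6105 0.1902 0.0842] -1.398
mini ('side',) [0.6091 0.2032 0.0902] -1.078
mini ('top', 'side') [0.6103 0.1914 0.0873] -1.788
small ('top',) [ 0.6037 -0.2    -0.2538] -1.324
small ('side',) [ 0.6028 -0.1853 -0.2393] -0.988
small ('top', 'side') [ 0.6031 -0.1993 -0.2435] -1.496
medium ('top',) [ 0.4622 -0.3765 -0.0011] -1.474
medium ('side',) [ 0.4617 -0.3622 -0.0192] -0.405
medium ('top', 'side') [ 0.462  -0.3762 -0.0066] -1.541
large ('top',) [0.4527 0.3676 0.1897] -1.647
large ('side',) [0.4527 0.3791 0.1847] -0.683
large ('top', 'side') [0.4533 0.3678 0.1893] -1.73
((array([0.4663, 0.0139]), [0.052126239985227585, 0.06772851943969727], np.float32(1.9086968)), np.int64(391), np.float64(0.1923700860568811))
((array([0.4642, 0.0308]), [0.054788511246442795, 0.0899680107831955], np.float32(1.9060788)), np.int64(264), np.float64(0.18984414562894902))
1.3
```

```bash
cat > g.py <<'E'
from h import *
import sys
def go(x,y,z,yaw):   # yaw = world angle of closing line
    s=robot.get_state(); r=R.from_quat(s["tool_rot"]); p=s["ee_pos"]
    c=r.as_matrix()[:,1]; cur=np.arctan2(c[1],c[0]); k=(yaw-cur+np.pi/2)%np.pi-np.pi/2
    yd=np.array([np.cos(cur+k),np.sin(cur+k),0]); zd=np.array([0,0,-1.]); tgt=R.from_matrix(np.c_[np.cross(yd,zd),yd,zd])
    t=np.array([x,y,z])-p
    print("t",round(s["time"],2),"pos",p.round(4),"yaw",round(cur,3),"F",s["force"].round(1),"grip",round(s["gripper_width"]*8.54,2),round(s["grasp_force"],1))
    print("j",s["joint_pos"].round(2))
    print("turn",(r.inv()*tgt).as_rotvec().round(4),"then shift cm",(tgt.inv().apply(t)*100).round(2),"| shift in current axes",(r.inv().apply(t)*100).round(2))
if __name__=="__main__": go(*map(float,sys.argv[1:5]))
E
python3 g.py .4655 .014 .235 .337
```

```text
t 1.3 pos [0.241  0.5767 0.2313] yaw 1.175 F [ 0.7 -0.7 -0.8] grip 8.56 0.0
j [-1.2   0.33 -0.06  1.46  0.02  1.35 -0.09]
turn [0.    0.    0.838] then shift cm [-60.53   2.58  -0.37] | shift in current axes [-42.41 -43.26  -0.37]
```

```bash
python3 -m crank '[[0,0,0,0,0,0.14,8.5],[0,0,0,0,0,0.14,8.5],[0,0,0,0,0,0.14,8.5],[0,0,0,0,0,0.14,8.5],[0,0,0,0,0,0.14,8.5],[0,0,0,0,0,0.138,8.5],[-4,0.2,0,0,0,0,8.5],[-4,0.2,0,0,0,0,8.5],[-4,0.2,0,0,0,0,8.5],[-4,0.2,0,0,0,0,8.5],[-4,0.2,0,0,0,0,8.5],[-4,0.2,0,0,0,0,8.5],[-4,0.2,0,0,0,0,8.5]]' 60 | tail -3; python3 g.py .4655 .014 .235 .337
```

```text
force: [1.1, -0.6, 0.9]
gripper_width: 0.995
grasp_force: 0.0
t 2.6 pos [0.3472 0.3155 0.2315] yaw 0.337 F [ 1.1 -0.6  0.9] grip 8.5 0.0
j [-1.03 -0.02  0.2   1.86  0.    1.3  -0.5 ]
turn [ 0.0005 -0.0006 -0.0001] then shift cm [-32.37   1.2   -0.35] | shift in current axes [-32.37   1.2   -0.37]
```

```bash
python3 -m crank '[[-4,0.15,0,0,0,0,8.5],[-4,0.15,0,0,0,0,8.5],[-4,0.15,0,0,0,0,8.5],[-4,0.15,0,0,0,0,8.5],[-4,0.15,-0.1,0,0,0,8.5],[-4,0.15,-0.1,0,0,0,8.5],[-4,0.15,-0.1,0,0,0,8.5],[-4,0.15,-0.1,0,0,0,8.5],[0,0,0,0,0,0,8.5],[0,0,0,0,0,0,8.5]]' 60 | tail -3; python3 g.py .4655 .014 .235 .337
```

```text
force: [-0.4, 0.4, -0.5]
gripper_width: 0.997
grasp_force: 0.0
t 3.6 pos [0.464  0.0185 0.2354] yaw 0.335 F [-0.4  0.4 -0.5] grip 8.51 0.0
j [-0.73 -0.06  0.58  1.89  0.04  1.31  0.17]
turn [ 0.0003 -0.0003 -0.0019] then shift cm [-0.48 -0.01  0.04] | shift in current axes [-0.48 -0.01  0.04]
```

```bash
python3 -m crank '[[-0.48,0,2,0,0,0,8.5],[0,0,2,0,0,0,8.5],[0,0,2,0,0,0,8.5],[0,0,1.7,0,0,0,8.5],[0,0,0,0,0,0,8.5],[0,0,0,0,0,0,4.5],[0,0,0,0,0,0,4.5],[0,0,0,0,0,0,4.5],[0,0,0,0,0,0,4.5],[0,0,0,0,0,0,4.5],[0,0,0,0,0,0,4.5],[0,0,0,0,0,0,4.5]]' 60 | tail -3; python3 g.py .466 .014 .158 .337
```

```text
force: [-0.7, 1.3, 6.9]
gripper_width: 0.6
grasp_force: 63.3
t 4.8 pos [0.4663 0.015  0.1595] yaw 0.337 F [-0.7  1.3  6.9] grip 5.12 63.3
j [-0.72  0.02  0.6   1.99 -0.01  1.14  0.23]
turn [ 0.0022 -0.0004  0.0003] then shift cm [-0.08 -0.06  0.15] | shift in current axes [-0.08 -0.06  0.15]
```

```bash
python3 -m crank '[[0,0,-1,0,0,0,4.5],[0,0,-2,0,0,0,4.5],[0,0,-2,0,0,0,4.5],[0,0,-2,0,0,0,4.5],[0,0,0,0,0,0.13,4.5],[0,0,0,0,0,0.12,4.5],[0,0,0,0,0,0,4.5]]' 60 | tail -1; python3 g.py .6105 .1905 .235 .086
```

```text
grasp_force: 62.7
t 5.5 pos [0.4654 0.0145 0.229 ] yaw 0.085 F [-0.  -0.2 -1.7] grip 5.12 62.7
j [-0.72 -0.06  0.58  1.89  0.03  1.29 -0.07]
turn [ 0.0005 -0.0003 -0.0011] then shift cm [16.29 15.96 -0.6 ] | shift in current axes [16.31 15.95 -0.59]
```

```bash
python3 -m crank '[[2,2,0,0,0,0,4.5],[2.7,2.7,0,0,0,0,4.5],[2.7,2.7,0,0,0,0,4.5],[2.7,2.7,0,0,0,0,4.5],[2.7,2.7,0,0,0,0,4.5],[2,2,0,0,0,0,4.5],[1.4,1.1,2,0,0,0,4.5],[0,0,3,0,0,0,4.5],[0,0,3,0,0,0,4.5],[0,0,3,0,0,0,4.5],[0,0,3,0,0,0,4.5],[0,0,0,0,0,0,4.5],[0,0,0,0,0,0,4.5]]' 60 | tail -1; python3 g.py .6105 .1905 .02 .086
python3 - <<'E'
from h import *
a,d=robot.camera("top");b,_=robot.camera("side")
f=lambda x:cv2.resize(x,None,fx=4,fy=4,interpolation=cv2.INTER_CUBIC)[:,:,::-1]
cv2.imwrite("pics/m1.png",np.hstack([f(a[150:260,250:345]),f(b[150:260,270:365])]))
print(fittin(d,.144,0,0))
E
```

```text
grasp_force: 63.2
t 6.8 pos [0.6098 0.1898 0.0889] yaw 0.089 F [ 0.8  0.1 -1.2] grip 5.11 63.2
j [-0.74  0.5   0.48  1.6  -0.26  1.1  -0.1 ]
turn [-0.0005  0.0003  0.0031] then shift cm [0.07 0.07 6.89] | shift in current axes [0.07 0.08 6.89]
((array([0.46470299, 0.01683444]), [0.05783984065055847, 0.09351471066474915], np.float32(1.8374124)), np.int64(559), np.float64(0.14438930486377322))
```

View pics/m1.png

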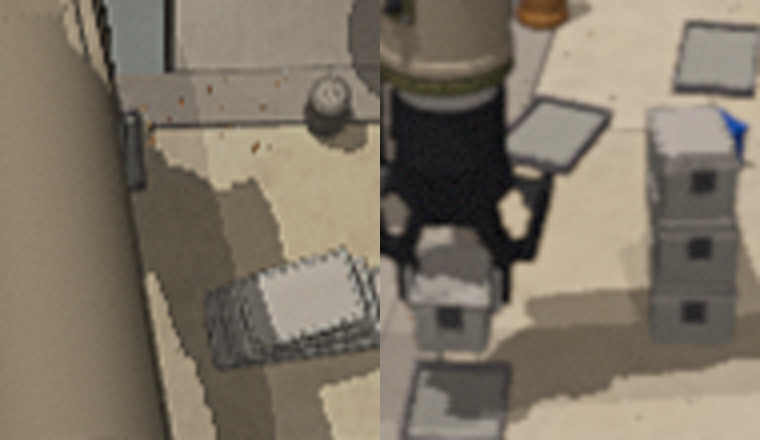

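The mini tin hangs straight above its base (side view, about (450,300)), and the three-tin stack is undisturbed.

```bash
python3 -m crank '[[0.07,0.07,2,0,0,0,4.5],[0,0,2,0,0,0,4.5],[0,0,1.5,0,0,0,4.5],[0,0,0.7,0,0,0,4.5],[0,0,0,0,0,0,4.5],[0,0,0,0,0,0,4.5]]' 60 | tail -1; python3 g.py .6105 .1905 .0205 .086
```

```text
grasp_force: 63.3
t 7.5 pos [0.6111 0.1906 0.0273] yaw 0.087 F [ 0.1 -0.5 -2.1] grip 5.16 63.3
j [-0.72  0.58  0.46  1.64 -0.29  0.99 -0.08]
turn [ 0.0012 -0.0004  0.0011] then shift cm [-0.01 -0.06  0.68] | shift in current axes [-0.01 -0.06  0.68]
```

```bash
python3 -m crank '[[0,-0.05,0.35,0,0,0,4.5],[0,0,0.3,0,0,0,4.5],[0,0,0,0,0,0,4.5],[0,0,0,0,0,0,4.5]]' 60 | tail -3; python3 g.py .6105 .1905 .0205 .086;  python3 -m crank '[[0,0,0,0,0,0,6.6],[0,0,0,0,0,0,6.6],[0,0,0,0,0,0,6.6],[0,0,0,0,0,0,6.6],[0,0,0,0,0,0,6.6]]' | tail -3;python3 g.py .6105 .1905 .0205 .086
```

```text
force: [-2.7, -0.4, 6.5]
gripper_width: 0.599
grasp_force: 64.2
t 7.9 pos [0.6104 0.1906 0.0206] yaw 0.087 F [-2.7 -0.4  6.5] grip 5.12 64.2
j [-0.72  0.59  0.45  1.65 -0.3   0.98 -0.07]
turn [ 0.001  -0.0006  0.001 ] then shift cm [-0.02  0.01  0.01] | shift in current axes [-0.02  0.01  0.01]
force: [0.9, 0.8, 0.9]
gripper_width: 0.774
grasp_force: 0.0
t 8.4 pos [0.6099 0.1905 0.0197] yaw 0.087 F [0.9 0.8 0.9] grip 6.61 0.0
j [-0.72  0.59  0.45  1.65 -0.3   0.98 -0.07]
turn [-0.     -0.      0.0011] then shift cm [-0.    0.06 -0.08] | shift in current axes [-0.    0.06 -0.08]
```

```bash
python3 -m crank '[[0,0,-2,0,0,0,6.6],[0,0,-3,0,0,0,6.6],[0,0,-4,0,0,0,8.5],[0,0,-4,0,0,0,8.5],[0,0,-4,0,0,0,8.5],[0,0,0,0,0,-0.09,8.5],[0,0,0,0,0,-0.09,8.5],[0,0,0,0,0,0,8.5]]' | tail -1;python3 g.py .4647 .0168 .185 .266
```

```text
grasp_force: 0.0
t 9.2 pos [0.6099 0.1904 0.19  ] yaw 0.268 F [-0.4 -0.1 -0.7] grip 8.52 0.0
j [-0.74  0.41  0.48  1.5  -0.2   1.28  0.04]
turn [ 0.0004 -0.0004  0.0024] then shift cm [-12.94 -18.58   0.5 ] | shift in current axes [-12.89 -18.61   0.49]
```

```bash
python3 -m crank '[[-2.5,-3.7,0,0,0,0,8.5],[-2.5,-3.7,0,0,0,0,8.5],[-2.5,-3.7,0,0,0,0,8.5],[-2.5,-3.7,0,0,0,0,8.5],[-2.5,-3.7,0.3,0,0,0,8.5],[-0.4,-0.1,0.2,0,0,0,8.5],[0,0,0,0,0,0,8.5]]' | tail -1;python3 g.py .4647 .0168 .125 .266
cat > s.py <<'E'
from h import *
import sys
np.set_printoptions(precision=4,suppress=True)
a,d=robot.camera("top"); b,ds=robot.camera("side")
f=lambda x:cv2.resize(x,None,fx=4,fy=4,interpolation=cv2.INTER_CUBIC)[:,:,::-1]
u,v,u2,v2=map(int,sys.argv[2:6])
cv2.imwrite(f"pics/{sys.argv[1]}.png",np.hstack([f(a[v-45:v+45,u-45:u+45]),f(b[v2-45:v2+45,u2-45:u2+45])]))
for n,dd in(("top",d),("side",ds)):
    for r in robot.trace(n,sys.argv[6])[:2]:
        m=r["region"];P=cloud(n,dd,m);k=abs(P[:,2]-.053)<.012
        print(n,r["score"],r["at"],k.sum()); 
        if k.sum()>8: print("top face z",np.median(P[k,2]),rect(P[k,:2]))
E
python3 s.py m2 273 188 288 250 mini_tin
```

```text
grasp_force: 0.0
t 9.9 pos [0.4642 0.0162 0.1848] yaw 0.263 F [0.3 0.2 1.5] grip 8.52 0.0
j [-0.7  -0.02  0.57  1.96  0.01  1.2   0.13]
turn [ 0.0006 -0.0013 -0.003 ] then shift cm [0.04 0.06 5.98] | shift in current axes [0.03 0.06 5.98]
top 0.75 [379.9, 224.2] 293
top face z 0.04857333570547584 (array([ 0.4663, -0.1683]), [0.05257745459675789, 0.0656559094786644], np.float32(0.8006611))
top 0.71 [269.5, 182.5] 287
top face z 0.053176499517257225 (array([0.6109, 0.188 ]), [0.05340423434972763, 0.06566694378852844], np.float32(1.6393911))
side 0.75 [290.6, 244.2] 321
top face z 0.051103992987447056 (array([0.6094, 0.1925]), [0.051906414330005646, 0.07002561539411545], np.float32(1.6706547))
side 0.62 [357.2, 183.2] 17
top face z 0.046093227445108576 (array([ 0.4334, -0.1688]), [0.014331134036183357, 0.03070269711315632], np.float32(1.6301355))
```

View pics/m2.png

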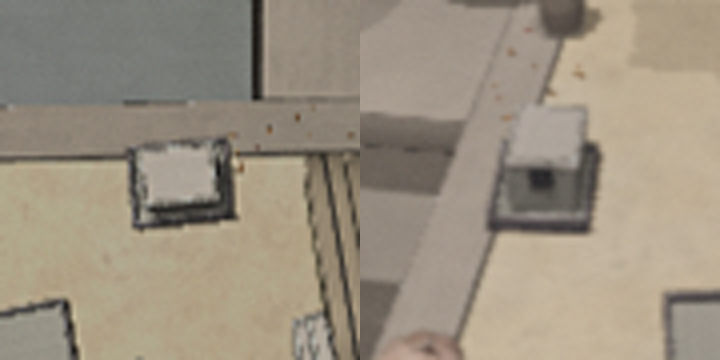

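The mini tin sits flat in its base: its top face is at 53 mm and it is within about 2 mm of centre. Next is the small tin.

```bash
python3 -m crank '[[0.05,0.06,2,0,0,0,8.5],[0,0,2,0,0,0,8.5],[0,0,2,0,0,0,8.5],[0,0,1.4,0,0,0,8.5],[0,0,0,0,0,0,8.5],[0,0,0,0,0,0,5],[0,0,0,0,0,0,5],[0,0,0,0,0,0,5],[0,0,0,0,0,0,5],[0,0,0,0,0,0,5],[0,0,0,0,0,0,5]]' 60 | tail -3; python3 g.py .4647 .0168 .1115 .266; python3 -m crank '[[0,0,-1,0,0,0,5],[0,0,-2,0,0,0,5],[0,0,-2,0,0,0,5],[0,0,-2,0,0,0,5],[0,0,-2,0,0,0,5],[0,0,-2,0,0,0,5],[0,0,0,0,0,0.13,5],[0,0,0,0,0,0.13,5],[0,0,0,0,0,0.13,5],[0,0,0,0,0,0.13,5],[0,0,0,0,0,0,5]]' | tail -1;  python3 g.py .6037 -.2 .21 -.25
```

```text
force: [-1.1, 0.3, 6.8]
gripper_width: 0.669
grasp_force: 65.3
t 11.2 pos [0.4658 0.0178 0.1118] yaw 0.267 F [-1.1  0.3  6.8] grip 5.71 65.3
j [-0.69  0.09  0.58  2.04 -0.06  1.03  0.19]
turn [ 0.0019 -0.0004  0.0011] then shift cm [-0.07 -0.13  0.03] | shift in current axes [-0.07 -0.13  0.03]
grasp_force: 64.5
t 12.3 pos [0.4649 0.0175 0.2213] yaw -0.255 F [-0.5  0.4 -1.6] grip 5.7 64.5
j [-0.69 -0.05  0.55  1.9   0.03  1.28 -0.41]
turn [ 0.0002 -0.0003 -0.0053] then shift cm [-17.64  18.83   1.13] | shift in current axes [-17.54  18.92   1.13]
```

```bash
python3 -m crank '[[-2,2.2,0,0,0,0,5],[-2.6,2.8,0,0,0,0,5],[-2.6,2.8,0,0,0,0,5],[-2.6,2.8,0,0,0,0,5],[-2.6,2.8,0,0,0,0,5],[-2.6,2.8,0,0,0,0,5],[-1.6,1.6,0,0,0,0,5],[-1.6,1,2,0,0,0,5],[0,0,3,0,0,0,5],[0,0,3,0,0,0,5],[0,0,3,0,0,0,5],[0,0,2,0,0,0,5],[0,0,0,0,0,0,5],[0,0,0,0,0,0,5]]' | tail -1;  python3 g.py .6037 -.2 .021 -.25
python3 - <<'E'
from h import *
a,d=robot.camera("top");b,_=robot.camera("side")
f=lambda x:cv2.resize(x,None,fx=4,fy=4,interpolation=cv2.INTER_CUBIC)[:,:,::-1]
cv2.imwrite("pics/s1.png",np.hstack([f(a[150:250,340:430]),f(b[120:220,270:370])]))
print(fittin(d,.096,0,0))
E
```

```text
grasp_force: 64.8
t 13.7 pos [ 0.6017 -0.2057  0.0915] yaw -0.251 F [-0.3  0.1 -0.7] grip 5.71 64.8
j [-0.25  0.54  0.68  1.62 -0.37  1.11  0.27]
turn [-0.      0.0001 -0.0006] then shift cm [0.6  0.06 7.05] | shift in current axes [0.6  0.06 7.05]
((array([0.46294323, 0.01743865]), [0.06187952309846878, 0.12287959456443787], np.float32(1.7598662)), np.int64(732), np.float64(0.09645763139986041))
```

View pics/s1.png

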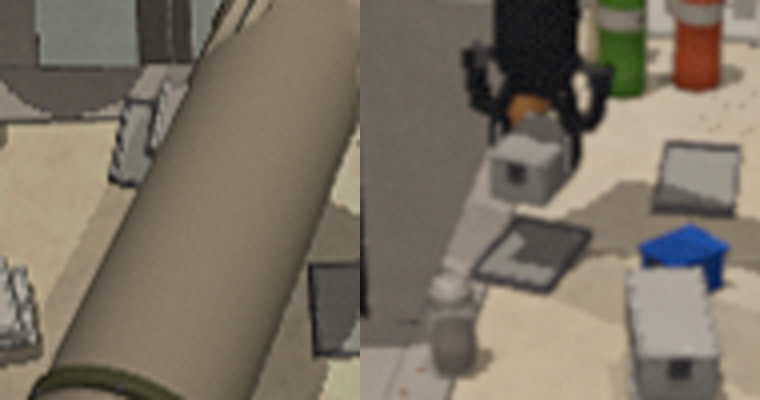

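The small tin hangs level above its own base (side view, about (530,165) over (530,255)).

```bash
python3 -m crank '[[0.65,0.06,2,0,0,0,5],[0,0,2,0,0,0,5],[0,0,1.5,0,0,0,5],[0,0,0.8,0,0,0,5],[0,0,0,0,0,0,5],[0,0,0.4,0,0,0,5],[0,0,0.35,0,0,0,5],[0,0,0,0,0,0,5],[0,0,0,0,0,0,5]]' | tail -1;  python3 g.py .6037 -.2 .021 -.25
```

```text
grasp_force: 65.1
t 14.7 pos [ 0.6043 -0.1998  0.0209] yaw -0.253 F [ 1.7 -0.7  0.3] grip 5.68 65.1
j [-0.22  0.62  0.63  1.66 -0.42  0.99  0.3 ]
turn [ 0.0015 -0.0001 -0.003 ] then shift cm [-0.04 -0.05 -0.01] | shift in current axes [-0.04 -0.05 -0.01]
```

Nearly on the floor. I'll release it, rise and go back to the stack.

```bash
python3 -m crank '[[0,0,0.08,0,0,0,5],[0,0,0,0,0,0,7.2],[0,0,0,0,0,0,7.2],[0,0,0,0,0,0,7.2],[0,0,0,0,0,0,7.2],[0,0,0,0,0,0,7.2],[0,0,-2,0,0,0,7.2],[0,0,-3,0,0,0,7.2],[0,0,-4,0,0,0,8.5],[0,0,-4,0,0,0,8.5],[0,0,0,0,0,-0.11,8.5],[0,0,0,0,0,-0.11,8.5],[0,0,0,0,0,-0.11,8.5],[0,0,0,0,0,-0.11,8.5],[0,0,0,0,0,0,8.5]]' | tail -1;  python3 g.py .4635 .018 .15 .189
```

```text
grasp_force: 0.0
t 16.2 pos [ 0.6036 -0.1996  0.1495] yaw 0.189 F [ 0.2 -0.8 -0.2] grip 8.51 0.0
j [-0.22  0.46  0.62  1.56 -0.28  1.21  0.64]
turn [ 0.0002 -0.0003 -0.0003] then shift cm [24.   -9.67 -0.05] | shift in current axes [24.   -9.68 -0.04]
```

```bash
python3 -m crank '[[4,-1.6,0,0,0,0,8.5],[4,-1.6,0,0,0,0,8.5],[4,-1.6,0,0,0,0,8.5],[4,-1.6,0,0,0,0,8.5],[4,-1.6,0,0,0,0,8.5],[4,-1.65,0,0,0,0,8.5],[0,0,0,0,0,0,8.5],[0,0,0,0,0,0,8.5]]' | tail -1;  python3 g.py .4635 .018 .064 .189; python3 s.py m3 384 188 311 181 small_tin
```

```text
grasp_force: 0.0
t 17.0 pos [0.4641 0.0191 0.1497] yaw 0.186 F [-0.6 -1.4 -0.3] grip 8.49 0.0
j [-0.66  0.03  0.53  2.   -0.02  1.12  0.07]
turn [ 0.0007 -0.0009 -0.0028] then shift cm [-0.09 -0.08  8.57] | shift in current axes [-0.1  -0.08  8.57]
top 0.65 [385.7, 183.7] 454
top face z 0.053596836024683014 (array([ 0.6055, -0.2002]), [0.05938250571489334, 0.09265797585248947], np.float32(1.3099793))
side 0.72 [312.6, 173.7] 234
top face z 0.05084193091976685 (array([ 0.6035, -0.1958]), [0.05686246603727341, 0.096320241689682], np.float32(1.3268969))
side 0.56 [351.9, 169.0] 0
```

View pics/m3.png

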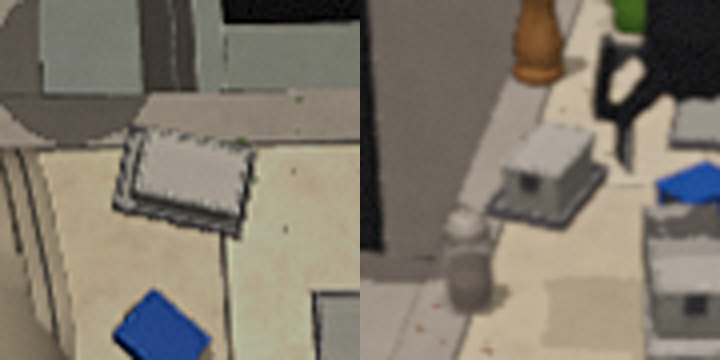

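The small tin is seated flat in its base: its top is at 53 mm and it is centred within about 2 mm. Next is the medium tin.

```bash
python3 -m crank '[[-0.1,-0.08,2,0,0,0,8.5],[0,0,2,0,0,0,8.5],[0,0,2,0,0,0,8.5],[0,0,2,0,0,0,8.5],[0,0,0.65,0,0,0,8.5],[0,0,0,0,0,0,8.5],[0,0,0,0,0,0,5.5],[0,0,0,0,0,0,5.5],[0,0,0,0,0,0,5.5],[0,0,0,0,0,0,5.5],[0,0,0,0,0,0,5.5]]' 70 | tail -3; python3 g.py .4632 .0175 .0635 .189; python3 -m crank '[[0,0,-1,0,0,0,5.5],[0,0,-2,0,0,0,5.5],[0,0,-2,0,0,0,5.5],[0,0,-2,0,0,0,5.5],[0,0,-2,0,0,0,5.5],[0,0,-2,0,0,0,5.5],[0,0,0,0,0,0.1,5.5],[0,0,0,0,0,0.09,5.5],[0,0,0,0,0,0,5.5]]' | tail -1;  python3 g.py .4622 -.3765 .17 -.001
```

```text
force: [-0.6, -0.5, 5.8]
gripper_width: 0.713
grasp_force: 76.9
t 18.3 pos [0.4645 0.0172 0.0642] yaw 0.187 F [-0.6 -0.5  5.8] grip 6.09 76.9
j [-0.63  0.16  0.54  2.08 -0.1   0.92  0.15]
turn [ 0.002  -0.0004 -0.0023] then shift cm [ 0.06 -0.13  0.07] | shift in current axes [ 0.05 -0.13  0.07]
grasp_force: 76.7
t 19.2 pos [0.4636 0.0171 0.1738] yaw -0.005 F [-0.   0.1 -2.8] grip 6.09 76.7
j [-0.67 -0.    0.54  1.97  0.    1.17 -0.13]
turn [ 0.0007 -0.0005 -0.0036] then shift cm [-39.36  -0.1    0.38] | shift in current axes [-39.36   0.04   0.36]
```

```bash
python3 -m crank '[[-2,0,0,0,0,0,5.5],[-3.5,0,0,0,0,0,5.5],[-3.5,0,0,0,0,0,5.5],[-3.5,0,0,0,0,0,5.5],[-3.5,0,0,0,0,0,5.5],[-3.5,0,0,0,0,0,5.5],[-3.5,0,0,0,0,0,5.5],[-3.5,0,0,0,0,0,5.5],[-3.5,0,0,0,0,0,5.5],[-3.5,0,0,0,0,0,5.5],[-3,0,0,0,0,0,5.5],[-2,0,0,0,0,0,5.5],[-0.8,0,2,0,0,0,5.5],[0,0,3,0,0,0,5.5],[0,0,3,0,0,0,5.5],[0,0,0,0,0,0,5.5],[0,0,0,0,0,0,5.5]]' | tail -1;  python3 g.py .4622 -.3765 .021 -.001
python3 - <<'E'
from h import *
a,d=robot.camera("top");b,_=robot.camera("side")
f=lambda x:cv2.resize(x,None,fx=4,fy=4,interpolation=cv2.INTER_CUBIC)[:,:,::-1]
cv2.imwrite("pics/d1.png",np.hstack([f(a[190:280,390:480]),f(b[120:210,310:400])]))
print(fittin(d,.048,0,0))
E
```

```text
grasp_force: 77.2
t 20.9 pos [ 0.4625 -0.3758  0.0937] yaw -0.001 F [ 0.3 -0.1 -2. ] grip 6.11 77.2
j [-0.01  0.48  0.79  1.73 -0.38  1.09  0.9 ]
turn [-0.0005 -0.0001 -0.0004] then shift cm [-0.07 -0.03  7.27] | shift in current axes [-0.07 -0.02  7.27]
((array([0.4618789 , 0.01514488]), [0.06609079986810684, 0.153863325715065], np.float32(1.6896981)), np.int64(914), np.float64(0.04857722471363535))
```

View pics/d1.png

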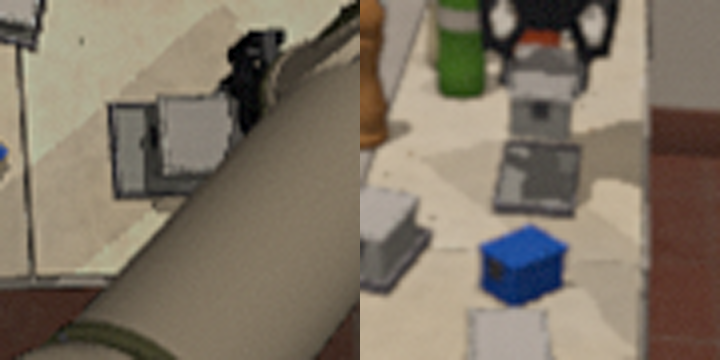

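The medium tin is above its base: top view (195,135) over (170,150), and level in the side view.

```bash
python3 -m crank '[[-0.05,0,2,0,0,0,5.5],[0,0,2,0,0,0,5.5],[0,0,1.7,0,0,0,5.5],[0,0,0.8,0,0,0,5.5],[0,0,0,0,0,0,5.5],[0,0,0.4,0,0,0,5.5],[0,0,0.3,0,0,0,5.5],[0,0,0,0,0,0,5.5],[0,0,0,0,0,0,5.5]]' | tail -1;  python3 g.py .4622 -.3765 .021 -.001
```

```text
grasp_force: 77.6
t 21.9 pos [ 0.4627 -0.3765  0.0213] yaw -0.003 F [ 0.5  0.2 -0.9] grip 6.07 77.6
j [ 0.04  0.57  0.73  1.78 -0.45  0.96  0.95]
turn [ 0.0006  0.0002 -0.002 ] then shift cm [-0.   -0.05  0.03] | shift in current axes [-0.   -0.05  0.03]
```

```bash
python3 -m crank '[[0,0,0.1,0,0,0,5.5],[0,0,0,0,0,0,5.5],[0,0,0,0,0,0,7.6],[0,0,0,0,0,0,7.6],[0,0,0,0,0,0,7.6],[0,0,0,0,0,0,7.6],[0,0,0,0,0,0,7.6],[0,0,-2,0,0,0,7.6],[0,0,-3,0,0,0,7.6],[0,0,-4,0,0,0,8.5],[0,0,0,0,0,-0.12,8.5],[0,0,0,0,0,0,8.5]]' | tail -1;  python3 g.py .4622 .0155 .115 .119
```

```text
grasp_force: 0.0
t 23.1 pos [ 0.463  -0.3765  0.1109] yaw 0.119 F [ 0.4  0.6 -1.3] grip 8.48 0.0
j [-0.    0.45  0.77  1.72 -0.35  1.11  1.  ]
turn [0.0019 0.0007 0.0002] then shift cm [38.94  4.58 -0.41] | shift in current axes [38.93  4.59 -0.42]
```

```bash
python3 -m crank '[[4,0.46,0,0,0,0,8.5],[4,0.46,0,0,0,0,8.5],[4,0.46,0,0,0,0,8.5],[4,0.46,0,0,0,0,8.5],[4,0.46,0,0,0,0,8.5],[4,0.46,0,0,0,0,8.5],[4,0.46,0,0,0,0,8.5],[4,0.46,0,0,0,0,8.5],[4,0.46,0,0,0,0,8.5],[3,0.44,0,0,0,0,8.5],[0,0,0,0,0,0,8.5],[0,0,0,0,0,0,8.5]]' | tail -1;  python3 g.py .4622 .0155 .016 .119; python3 s.py m4 438 227 355 163 medium_tin
```

```text
grasp_force: 0.0
t 24.3 pos [0.4618 0.0166 0.1093] yaw 0.116 F [ 0.3 -1.3  0.3] grip 8.49 0.0
j [-0.73  0.08  0.62  2.05 -0.06  1.03  0.04]
turn [-0.0015  0.0003 -0.0029] then shift cm [-0.11  0.02  9.33] | shift in current axes [-0.11  0.04  9.33]
top 0.71 [440.1, 227.5] 689
top face z 0.053652422081396534 (array([ 0.4636, -0.3755]), [0.061277855187654495, 0.12530569732189178], np.float32(1.553499))
```

View pics/m4.png

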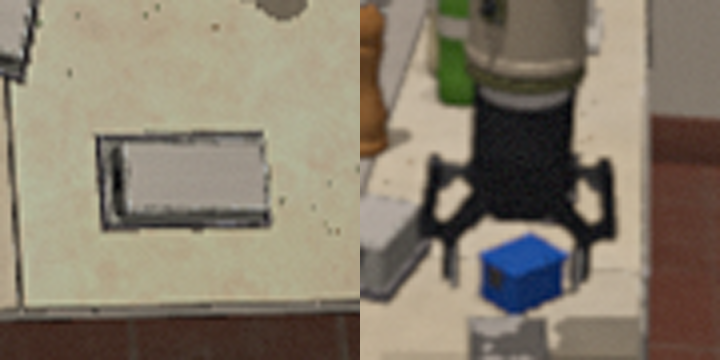

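The medium tin is seated in its base: its top is at 53.7 mm and it is centred within about 2 mm. The last one is the large tin.

```bash
python3 -m crank '[[-0.1,0.03,2,0,0,0,8.5],[0,0,2,0,0,0,8.5],[0,0,2,0,0,0,8.5],[0,0,2,0,0,0,8.5],[0,0,1.3,0,0,0,8.5],[0,0,0,0,0,0,8.5],[0,0,0,0,0,0,6],[0,0,0,0,0,0,6],[0,0,0,0,0,0,6],[0,0,0,0,0,0,6],[0,0,0,0,0,0,6]]' 80 | tail -3; python3 g.py .462 .0152 .016 .119; python3 -m crank '[[0,0,-1,0,0,0,6],[0,0,-2,0,0,0,6],[0,0,-2,0,0,0,6],[0,0,-2,0,0,0,6],[0,0,0,0,0,-0.07,6],[0,0,0,0,0,0,6],[0,0,0,0,0,0,6]]' | tail -1;  python3 g.py .453 .3676 .09 .1895
```

```text
force: [-2.3, -2.4, 6.9]
gripper_width: 0.752
grasp_force: 89.9
t 25.6 pos [0.4633 0.0152 0.0181] yaw 0.116 F [-2.3 -2.4  6.9] grip 6.42 89.9
j [-0.68  0.26  0.6   2.12 -0.2   0.82  0.16]
turn [ 0.001  -0.0006 -0.0025] then shift cm [ 0.01 -0.13  0.21] | shift in current axes [ 0.01 -0.13  0.21]
grasp_force: 90.7
t 26.3 pos [0.4625 0.0154 0.0871] yaw 0.185 F [-1.   0.2 -5.9] grip 6.44 90.7
j [-0.72  0.12  0.63  2.07 -0.09  0.98  0.14]
turn [-0.0002 -0.0003 -0.0044] then shift cm [34.77  5.7  -0.29] | shift in current axes [34.79  5.55 -0.28]
```

```bash
python3 -m crank '[[2,0.3,0,0,0,0,6],[3,0.5,0,0,0,0,6],[3.5,0.6,0,0,0,0,6],[3.5,0.6,0,0,0,0,6],[3.5,0.6,0,0,0,0,6],[3.5,0.6,0,0,0,0,6],[3.5,0.6,0,0,0,0,6],[3.5,0.6,0,0,0,0,6],[3.5,0.6,0,0,0,0,6],[3,0.4,0,0,0,0,6],[2.3,0.3,0,0,0,0,6],[0,0,0,0,0,0,6],[0,0,0,0,0,0,6]]' | tail -1;  python3 g.py .453 .3676 .0235 .1895
python3 - <<'E'
from h import *
a,d=robot.camera("top");b,_=robot.camera("side")
f=lambda x:cv2.resize(x,None,fx=4,fy=4,interpolation=cv2.INTER_CUBIC)[:,:,::-1]
cv2.imwrite("pics/e1.png",np.hstack([f(a[180:280,175:265]),f(b[230:330,290:390])]))
E
```

```text
grasp_force: 90.7
t 27.6 pos [0.4537 0.3677 0.0862] yaw 0.187 F [ 0.5 -1.  -5.4] grip 6.45 90.7
j [-1.08  0.38  0.4   1.75 -0.17  1.04 -0.44]
turn [-0.0012  0.0015 -0.0028] then shift cm [ 0.01 -0.07  6.27] | shift in current axes [ 0.02 -0.06  6.27]
```

View pics/e1.png

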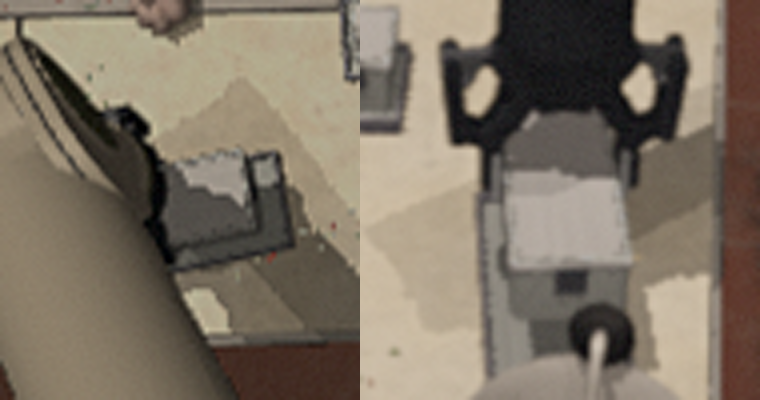

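The large tin is aligned over its base. I'll lower it.

```bash
python3 -m crank '[[0,-0.06,2,0,0,0,6],[0,0,2,0,0,0,6],[0,0,1.2,0,0,0,6],[0,0,0,0,0,0,6],[0,0,0.5,0,0,0,6],[0,0,0.4,0,0,0,6],[0,0,0,0,0,0,6],[0,0,0,0,0,0,6]]' | tail -1;  python3 g.py .453 .3676 .0235 .1895
```

```text
grasp_force: 90.7
t 28.5 pos [0.4537 0.3681 0.0264] yaw 0.187 F [-0.2  0.2 -4.6] grip 6.43 90.7
j [-1.06  0.46  0.37  1.79 -0.2   0.93 -0.42]
turn [ 0.0004 -0.0004 -0.0025] then shift cm [-0.03 -0.08  0.29] | shift in current axes [-0.03 -0.08  0.29]
```

```bash
python3 -m crank '[[0,-0.05,0.2,0,0,0,6],[0,0,0.12,0,0,0,6],[0,0,0,0,0,0,6]]' | tail -1;  python3 g.py .453 .3676 .0235 .1895; python3 -m crank '[[0,0,0,0,0,0,7.9],[0,0,0,0,0,0,7.9],[0,0,0,0,0,0,7.9],[0,0,0,0,0,0,7.9],[0,0,0,0,0,0,7.9],[0,0,-2,0,0,0,7.9],[0,0,-3,0,0,0,7.9],[0,0,-4,0,0,0,8.5],[0,0,-4,0,0,0,8.5],[-4,0,0,0,0,0,8.5],[-4,0,0,0,0,0,8.5],[-4,0,0,0,0,0,8.5],[-4,0,0,0,0,0,8.5],[-4,0,0,0,0,0,8.5],[-4,0,0,0,0,0,8.5],[-4,0,0,0,0,0,8.5],[0,0,0,0,0,0,8.5]]' | tail -1
python3 s.py m5 221 235 335 295 large_tin; python3 l.py mini_tin small_tin medium_tin large_tin salt_shaker garlic; python3 g.py .45 .1 .15 .19
```

```text
grasp_force: 91.2
t 28.8 pos [0.4531 0.3679 0.0232] yaw 0.187 F [-2.2 -0.8 -0.1] grip 6.48 91.2
j [-1.06  0.46  0.37  1.8  -0.21  0.92 -0.41]
turn [ 0.0001 -0.0004 -0.0024] then shift cm [-0.03 -0.01 -0.03] | shift in current axes [-0.03 -0.01 -0.03]
grasp_force: 0.0
top 0.75 [218.0, 235.3] 925
top face z 0.05312999443497435 (array([0.4535, 0.3676]), [0.06620799005031586, 0.157342791557312], np.float32(1.7627662))
side 0.6 [337.4, 293.4] 1222
top face z 0.051073298803121614 (array([0.4526, 0.3701]), [0.06617402285337448, 0.15736360847949982], np.float32(1.7480459))
mini_tin 0.79 [378.6, 226.2] 346 z [0.0157 0.0483 0.0538] c [ 0.4624 -0.1668] size [0.058 0.07 ] yaw 0.747
mini_tin 0.73 [386.1, 185.8] 475 z [0.0298 0.0531 0.0585] c [ 0.6002 -0.1994] size [0.065 0.09 ] yaw 1.305
small_tin 0.8 [384.0, 184.0] 532 z [0.0171 0.0528 0.0585] c [ 0.6007 -0.1972] size [0.069 0.095] yaw 1.312
small_tin 0.45 [260.3, 198.2] 59 z [0.0022 0.0082 0.0202] c [0.6049 0.2304] size [0.024 0.066] yaw 0.371
medium_tin 0.75 [430.5, 233.6] 258 z [0.0027 0.0106 0.0204] c [ 0.4642 -0.3779] size [0.083 0.145] yaw 1.572
large_tin 0.82 [217.5, 233.6] 1009 z [0.0321 0.0528 0.0582] c [0.4522 0.3662] size [0.072 0.159] yaw 1.733
salt_shaker 0.47 [329.2, 175.0] 130 z [0.0382 0.0814 0.0921] c [ 0.633  -0.0136] size [0.033 0.048] yaw 3.107
salt_shaker 0.37 [386.3, 186.1] 578 z [0.0066 0.0525 0.0583] c [ 0.6018 -0.1992] size [0.073 0.101] yaw 1.259
salt_shaker 0.18 [215.1, 179.0] 219 z [0.0206 0.038  0.0544] c [0.6426 0.3883] size [0.051 0.057] yaw 0.024
garlic 0.73 [210.9, 182.6] 189 z [0.026  0.0396 0.0545] c [0.6421 0.3878] size [0.049 0.052] yaw 1.548
t 31.05 pos [0.505  0.0931 0.1527] yaw 0.188 F [-0.6 -0.1 -0. ] grip 8.5 0.0
j [-0.81  0.15  0.59  1.88 -0.09  1.13  0.  ]
turn [-0.0001 -0.     -0.0022] then shift cm [ 1.72 -5.27  0.27] | shift in current axes [ 1.71 -5.28  0.27]
```

View pics/m5.png

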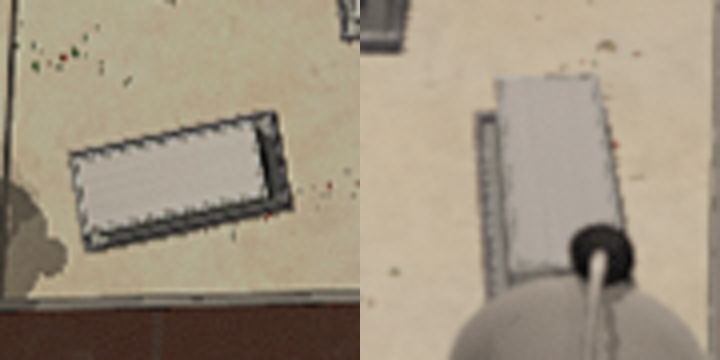

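All four tins are seated with their top faces at about 53 mm. The bystanders are in place and the arm is clear, so I'll hand in.

```bash
python3 -c "
from workcell import robot
print(robot.close_job())"
```

```text
the job is handed in; nothing more can be done
None
```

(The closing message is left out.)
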